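# Nip up the loose lens ring of a magnifier lamp with a pin spanner

## Robot

A 6-joint arm with a two-finger parallel gripper is mounted at the origin on the work surface. World frame = base frame: x ahead of the robot, y to its left, z up, the work surface at z = 0. Lengths are in mm, angles in degrees, forces in N, time in s.
With the tool pointing down it reaches from about 350 to 850 mm from the base axis. Payload 8.1 kg.
Tool frame: the origin (TCP) lies at the very end of the fingers, on their centre line; the grasp point (between the pads) lies 19 mm behind it (r.grip_depth is the distance from the TCP to the grasp point, in mm); y points along the fingers, z is the direction in which the jaws open and shut, and the axes are right-handed (so a half turn about y gives the same grasp; the last joint's range is limited). The gripper opens to 85 mm and grips with 20 to 120 N. Pads are 22 mm wide; open, the fingers measure 114 mm over their backs; the gripper's body (76 mm by 85 mm) begins 54 mm behind the grasp point. The pads swing forward as they close: fully open they stand 13 mm farther back than shut.
Start: joints at [65.008, 7.471, 85.268, -0, 87.261, -4.893], TCP at [206.168, 563.471, 231.292] pointing down, gripper open.
Joint ranges: [-169.43, 169.43], [-51.17, 129.36], [1.28, 143.12], [-76.62, 256.62], [0, 156.53], [-152.29, 152.29]. Speed limits (degrees/s): [136.94, 136.94, 159.86, 180, 180, 180].

## Interface

Orientations are given as [roll, pitch, yaw] about the fixed x, y, z axes, in that order (R = Rz(yaw) Ry(pitch) Rx(roll)).
In Python, from bench import readout, eyes, r gives the robot as it stands. The module is installed in compiled form; this text tells all that it offers.
- The arm moves only by the tool move_arm, never from a script. Its argument "motion" is text: rows parted by semicolons, each of 6 numbers parted by spaces: the shift along the world's x, y, z in cm, then the turn, a rotation vector about the world's x, y, z in degrees. A call has 1 to 10 rows; each row is the pose to reach, as a shift and turn from the pose commanded when the call began; what a row does not reach only later rows make up. A row lasts 1/12 s, in which the tool goes at most 41.7 mm and 7.16 degrees, less where a joint would pass 70% of its speed; a pose out of reach is approached as far as the arm can. A call with a gripper value outside its range is refused whole. "fingers" is the finger opening in cm, from 0 to 8.54, set as the call begins (left out, the last holds). The fingers move at their own pace and stop on an object; "squeeze" is the grip in N (left out, the last holds). Time passes only in rows, so rows that repeat a pose let the fingers close. It gives the time, the measured TCP pose, the force and the opening at its end, in the units of the state.
- readout.sense(): the state, without advancing time (a new reading comes with each control period).
- eyes.snapshot(name): name is "scene" or "top" or "wrist"; returns a dict with "image" (420x560x3 uint8, blue, green, red), "fx", "fy", "cx", "cy" (pixels), "dist_coeffs" ([k1, k2, p1, p2, k3] as OpenCV has them; the pictures are not rectified), "world_to_cam" (4x4, takes a point from world to camera coordinates). Camera axes: x right, y down, z forward; pixel columns grow to the right and rows downward; lengths in mm; the calibration is good to about 2 mm. A picture is of the moment at which its call begins. There is no depth.
- r.hand_in(): hands the job in, once; it reports no verdict.
The state is a dict: "time": time; "joint_pos": joint angles; "qd": joint speeds; "joint_efforts": joint torques, N m; "tool_pos": TCP position; "tcp_rot": TCP orientation; "ft_force": force on the tool from outside, world axes, zero at the start; "wrist_torque": the same for the moment, N m; "finger_gap": finger opening in mm.
Only numpy, scipy, OpenCV 4.12 (cv2) and the standard library are available. Lean on these libraries where they do the work, as an engineer would, in place of code of your own. Each camera call takes 0.05 s, during which the arm holds its last target. There are 200 camera calls.

## Task

The ring that holds the lens in the magnifier lamp has worked loose. Take the pin spanner from the tray, seat both its pins fully in the ring's two holes, and turn the ring clockwise until it comes up firmly against its stop, by feel: press lightly, do not strain the pins, and keep off the glass. Then lay the spanner back across the tray as you found it, without disturbing the things around.

Things in the scene. Friction and masses are not known exactly. Their poses are not given: they have to be found in the camera images.
- lamp: Low white magnifier lamp for nail work, fixed to the table. Its origin is on the table, on the axis of the lens. Round white pan, outer radius 70 mm, rim 148 mm above the table; a neck leaves the pan on the lamp's +x side, below rim height. Nothing near it stands higher than the ring.
- ring_centre (a point): Centre of the upper face of the lens ring, on its axis, 150 mm above the table; axes those of the lamp. Flat aluminium ring, 98 mm outside, 72 mm inside diameter, 2 mm above the pan's rim. Its face has two round blind pin holes, 5.5 mm wide, 6 mm deep, opposite each other, each 42.5 mm from the axis. Pins pressed on the face with much over 8 N in all drag the ring round.
- ring (a joint): Turn of the ring, rad: grows clockwise seen from above (tightening); 0 = hard stop; -0.9 to -0.5 at the start. 0.25 N m of friction, no spring. The line through its holes is at the lamp's yaw minus this, but only within 0.25 rad (each thread starts elsewhere): find it by eye, or rest the pins lightly on the face and swing until both drop in. Pins have 0.02 rad of play either way. Noisy reading.
- lens: The clear glass lens within the ring, 73 mm wide, domed, its top 2.5 mm below the ring's face. Origin under its centre. It scratches: nothing may touch it.
- spanner: Loose steel pin spanner, 0.13 kg. A flat bar 132 x 14 x 6 mm along its x axis, origin at the centre of the bar's underside, z up. Below the bar, at x = +42.5 and -42.5 mm, a leg 10 mm thick and 12 mm long ends in a pin of 4 mm diameter, 8 mm long: the pin tips are 20 mm below the origin. On the bar's middle stands a grey grip block, 44 mm along x, 16 mm wide (y), 30 mm high. It is the same turned by half a turn. It starts lying across the tray, pins hanging inside.
- spanner_grip (a point): Centre of the spanner's grey grip block, where to hold it: 21 mm above the bar's underside, 41 mm above the pin tips. Axes as the spanner. Pinch it across its 16 mm width.
- pin_a: The pin at the +x end of the spanner; origin at the centre of its tip, axes as the spanner. Thin hardened steel: it stands about 18 N; 6 to 10 N on each pin at the stop (0.5 to 0.85 N m of turning moment) is firm.
- pin_b: The pin at the -x end of the spanner; otherwise as pin_a.
- tray: Open black tray, fixed, 170 mm (its x) x 112 mm (its y) x 55 mm high, walls 4 mm, origin under its centre on the table. The spanner lies across it along the tray's y, the bar's underside on the two long rims, 55 mm above the table, so the grip's centre is 76 mm above the table; the legs hang inside with 4.5 mm to spare at each wall.
- varnish: Bystander: small green nail varnish bottle with a tall black cap, 30 mm wide, 74 mm high, origin under its centre.
- jar: Bystander: cream jar with a white lid, 58 mm wide, 38 mm high, origin under its centre.
- palette: Bystander: flat black make-up palette, 75 x 110 x 10 mm, origin under its centre.
- brush_pot: Bystander: black pot of brushes, 72 mm wide, 190 mm high, origin under its centre.
There are look-alikes about, which are no part of the job. Of the things shaped like the spanner, the steel one is meant. Leave any purple look-alike of the tray alone.

How it is judged:
By the outcome, as a careful person would: the job done as asked, in the order asked, and still so for the second after the job is handed in, with the robot touching nothing.
It also fails if it takes over 72 s, if anything falls off the work surface, if the arm or the gripper's body presses on something with over 40 N, if the wrist force passes 120 N, or if a joint passes its speed limit or range.

## Working session

There is one attempt and no reset: what is moved stays moved. The work goes in short steps, Python scripts to look and compute and a tool call to move; the robot and the scene stay as the last step left them, time stands still between calls to the robot, and variables do not carry over. Pictures are saved under pics/ and viewed, about 8 in all and at most 12, crops included, and the job is handed in when it is done.

Besides the shell and the picture viewer there is one more tool, called after "Emit:" by a JSON object that holds its "op" and its "data", one argument or row to a line. move_arm: Moves the arm, as the interface text tells. Its arguments: {"type":"object","properties":{"motion":{"type":"string"},"fingers":{"type":"number"},"squeeze":{"type":"number"}},"required":["motion"]}

```bash
mkdir -p pics; cat > h.py <<'E'
import numpy as np, cv2
from bench import readout, eyes, r
def snap(n,f=None):
    s=eyes.snapshot(n)
    if f: cv2.imwrite('pics/'+f,s['image'])
    return s
def KD(s): return np.array([[s['fx'],0,s['cx']],[0,s['fy'],s['cy']],[0,0,1.]]),np.array(s['dist_coeffs'],float)
def ray(s,px):
    K,D=KD(s); u=cv2.undistortPoints(np.array(px,float).reshape(-1,1,2),K,D).reshape(-1,2)
    T=np.array(s['world_to_cam']);R=T[:3,:3];c=-R.T@T[:3,3]
    return c,np.c_[u,np.ones(len(u))]@R
def plane(s,px,z):
    c,d=ray(s,px); return c+d*((z-c[2])/d[:,2])[:,None]
def proj(s,P):
    K,D=KD(s);T=np.array(s['world_to_cam'])
    return cv2.projectPoints(np.array(P,float).reshape(-1,1,3),cv2.Rodrigues(T[:3,:3])[0],T[:3,3],K,D)[0].reshape(-1,2)
E
python3 - <<'E'
from h import *
a=snap('top','top0.png');b=snap('scene','scene0.png')
for s in(a,b):
    T=np.array(s['world_to_cam']);print(-T[:3,:3].T@T[:3,3],T[:3,:3].round(2).tolist(),s['fx'])
s=readout.sense();print(s)
E
```

```text
[ 214.40573357   -9.20300501 1322.90898642] [[0.05, -1.0, 0.01], [-0.97, -0.05, -0.23], [0.23, 0.01, -0.97]] 540.6829145688686
[1156.78854352  694.04116268  708.02174389] [[-0.71, 0.7, -0.01], [0.38, 0.37, -0.85], [-0.59, -0.61, -0.53]] 430.68187098669375
{'time': 0.1, 'joint_pos': array([ 6.50076488e+01,  7.50909272e+00,  8.53259067e+01, -1.35072259e-03,
        8.72611285e+01, -4.89346825e+00]), 'qd': array([-0.03017214, -0.12875672, -0.14560119,  0.11694138, -0.02501319,
       -0.09734371]), 'joint_efforts': array([ 1.25846014e-03, -5.70955288e+01, -5.01936543e+01, -1.29991354e-04,
        8.16535758e-03,  4.47256662e-05]), 'tool_pos': array([205.95922845, 562.99885849, 230.33945226]), 'tcp_rot': array([-9.00958926e+01,  6.85587338e-03, -2.00988231e+01]), 'ft_force': array([ 1.05868247,  0.09555187, -0.22090181]), 'wrist_torque': array([-0.01882528, -0.01685995,  0.02753057]), 'finger_gap': 85.35128268722086}
```

View pics/top0.png

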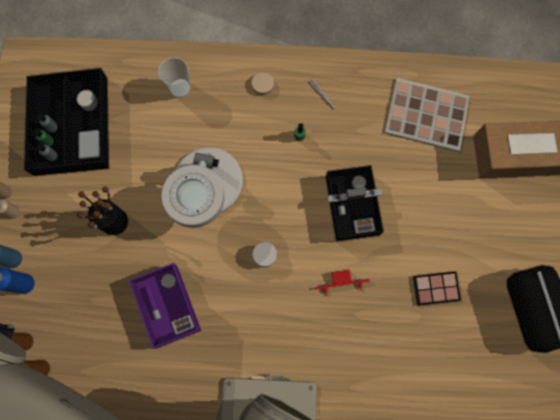

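View pics/scene0.png

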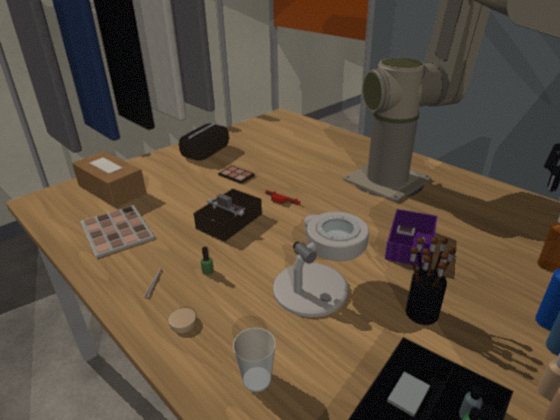

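Top view: the steel spanner lies across the black tray at (355,195). The red look-alike is at (341,283), the purple tray at (165,305), and a larger black box at (68,120). The lamp ring is at (193,195), with its neck going up-right to (205,160). The spanner meant is the steel one at (355,195), since it is steel and lies across a black tray. I'll confirm that in one crop.

```bash
python3 - <<'E'
from h import *
s=snap('top');im=s['image']
c=cv2.resize(im[150:255,310:400],None,fx=5,fy=5,interpolation=cv2.INTER_CUBIC)
d=cv2.resize(im[145:230,155:225],None,fx=5,fy=5,interpolation=cv2.INTER_CUBIC)
H=max(c.shape[0],d.shape[0]);pad=lambda x:cv2.copyMakeBorder(x,0,H-x.shape[0],0,0,cv2.BORDER_CONSTANT)
cv2.imwrite('pics/crop1.png',np.hstack([pad(c),pad(d)]))
print(plane(s,[[359,190],[330,200],[381,193]],76), plane(s,[[193,195]],150))
E
```

```text
[[ 561.08338965 -191.36846549   76.        ]
 [ 532.85075952 -122.46257724   76.        ]
 [ 556.37897816 -244.42399157   76.        ]] [[510.0102452  191.68660175 150.        ]]
```

View pics/crop1.png

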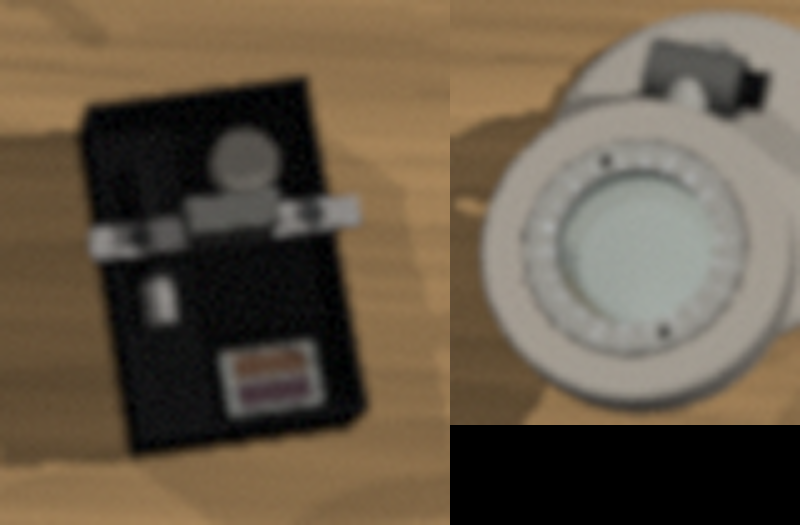

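Confirmed: the steel spanner lies across the black tray, and the ring holes are dark dots at (186,177) and (197.6,211).

```bash
python3 - <<'E'
from h import *
s=snap('top')
print('holes',h:=plane(s,[[186,177],[197.6,211.2]],150),np.linalg.norm(h[1]-h[0]),h.mean(0),np.degrees(np.arctan2(*(h[0]-h[1])[1::-1])))
e=plane(s,[[328,198.6],[382,192]],61);print('bar',e,np.linalg.norm(e[1]-e[0]),e.mean(0),np.degrees(np.arctan2(*(e[0]-e[1])[1::-1])))
print('grip',plane(s,[[356.4,192.4]],91))
w=snap('wrist');T=np.array(w['world_to_cam']);print(-T[:3,:3].T@T[:3,3],T[:3,:3].round(2).tolist(),w['fx'])
print(readout.sense()['time'])
E
```

```text
holes [[551.19110014 211.23765991 150.        ]
 [473.34700813 178.2076889  150.        ]] 84.56170318349182 [512.26905413 194.72267441 150.        ] 22.991963243224752
bar [[ 539.91487501 -118.90456229   61.        ]
 [ 563.13062072 -249.68524884   61.        ]] 132.82529436450926 [ 551.52274787 -184.29490557   61.        ] 100.06609263374395
grip [[ 550.71688336 -183.09112539   91.        ]]
[146.31036794 586.71430529 374.03793096] [[0.34, 0.94, -0.0], [0.91, -0.33, 0.26], [0.24, -0.09, -0.97]] 354.31283678317345
0.25
```

Emit:
{"op": "move_arm", "data": {
  "motion": "34.5 -74.6 -2 0 0 -60;34.5 -74.6 -2 0 0 -60;34.5 -74.6 -2 0 0 -60;34.5 -74.6 -2 0 0 -60;34.5 -74.6 -2 0 0 -60;34.5 -74.6 -2 0 0 -60;34.5 -74.6 -2 0 0 -60;34.5 -74.6 -2 0 0 -60;34.5 -74.6 -2 0 0 -60;34.5 -74.6 -2 0 0 -60",
  "fingers": 5
}}

```text
time: 1.08
tool_pos: [381.3, 183.6, 221.3]
tcp_rot: [-89.9, 0.0, -80.3]
ft_force: [0.5, 0.3, -0.4]
finger_gap: 50.3
```

Emit:
{"op": "move_arm", "data": {
  "motion": "17 -36.8 0 0 0 0;17 -36.8 0 0 0 0;17 -36.8 0 0 0 0;17 -36.8 0 0 0 0;17 -36.8 0 0 0 0;17 -36.8 0 0 0 0;17 -36.8 0 0 0 0;17 -36.8 0 0 0 0;17 -36.8 0 0 0 0;17 -36.8 0 0 0 0"
}}

```text
time: 1.92
tool_pos: [551.6, -186.0, 220.9]
tcp_rot: [-90.0, -0.0, -80.2]
ft_force: [0.2, 0.4, 0.0]
finger_gap: 49.8
```

```bash
python3 - <<'E'
from h import *
w=snap('wrist','w1.png');s=readout.sense();print(s['time'],s['tool_pos'],s['tcp_rot'],s['ft_force'],proj(w,[[551,-184,91],[540,-119,61],[563,-250,61]]))
E
```

```text
1.9667 [ 552.45009213 -189.82492089  220.29319315] [-90.01355981  -0.15851225 -80.31709288] [-5.61117613 -1.9308217   0.32631648] [[279.68730009 196.57524473]
 [280.04685876 110.74019034]
 [280.73574697 259.89270096]]
```

View pics/w1.png

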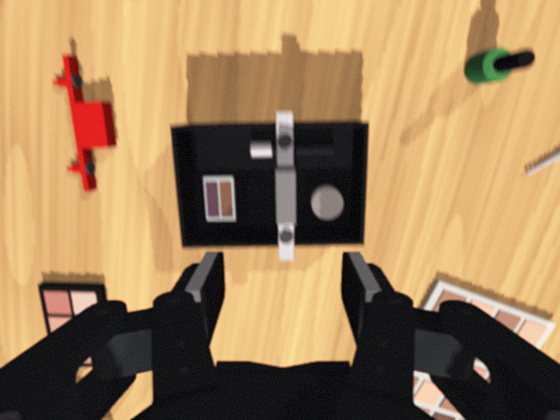

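Wrist view: spanner upright in the picture, ends at (284,111) and (286,260), grip centre about (286,196). The arm was still settling, so I'll hold and measure again.

Emit:
{"op": "move_arm", "data": {
  "motion": "0 0 0 0 0 0;0 0 0 0 0 0;0 0 0 0 0 0"
}}

```text
time: 2.22
tool_pos: [550.7, -181.8, 221.0]
tcp_rot: [-90.0, 0.0, -80.1]
ft_force: [0.3, -0.9, 0.2]
finger_gap: 50.0
```

```bash
cat >> h.py <<'E'
def bar(w,roi,zb=61,th=90):
    x0,y0,x1,y1=roi;g=w['image'][y0:y1,x0:x1];hsv=cv2.cvtColor(g,cv2.COLOR_BGR2HSV)
    m=((hsv[...,1]<60)&(hsv[...,2]>th)).astype(np.uint8)
    n,l,st,_=cv2.connectedComponentsWithStats(m);o=[]
    for i in range(1,n):
        if st[i,4]>25: o.append((st[i]+np.r_[x0,y0,0,0,0]).tolist())
    return o,m
E
python3 - <<'E'
from h import *
w=snap('wrist');s=readout.sense();print(s['time'],s['tool_pos'],s['tcp_rot'],s['ft_force'])
o,m=bar(w,(255,95,310,275));print(o)
ys,xs=np.nonzero(m)
for y in range(0,180,6):
    k=xs[ys==y]; print(y+95,k.min()+255 if len(k) else None,k.max()+255 if len(k) else None,len(k),end='|')
E
```

```text
2.2667 [ 550.79372528 -181.51018393  221.18358167] [-9.00022912e+01  2.09388189e-02 -8.00397191e+01] [ 1.41244173 -0.12688222 -0.65441433]
[[275, 115, 19, 30, 423], [255, 145, 17, 15, 234], [276, 145, 17, 24, 317], [275, 173, 21, 90, 1517]]
95 None None 0|101 None None 0|107 None None 0|113 None None 0|119 276 292 17|125 275 292 18|131 275 292 18|137 276 292 10|143 276 276 1|149 255 292 24|155 255 292 34|161 277 292 16|167 277 292 16|173 287 293 2|179 275 294 20|185 275 294 20|191 275 294 20|197 276 294 19|203 276 294 19|209 276 294 19|215 276 294 19|221 276 294 19|227 277 293 17|233 277 293 13|239 277 293 7|245 278 293 16|251 278 292 15|257 278 292 15|263 None None 0|269 None None 0|
```

```bash
python3 - <<'E'
from h import *
w=snap('wrist')
e=plane(w,[[284,115],[285.3,262.5]],61);d=e[0]-e[1];print(e,np.linalg.norm(d),e.mean(0),np.degrees(np.arctan2(d[1],d[0])))
print(plane(w,[[284.8,200]],91), readout.sense()['tool_pos'])
E
```

```text
[[ 542.80633179 -117.25267749   61.        ]
 [ 566.95469538 -247.34288966   61.        ]] 132.3125344274263 [ 554.88051358 -182.29778357   61.        ] 100.51599575864049
[[ 554.6494658  -181.57254177   91.        ]] [ 550.84697472 -181.42500079  221.37450646]
```

Emit:
{"op": "move_arm", "data": {
  "motion": "0.2 -0.05 -2 0 0 0.5;0.4 -0.08 -5 0 0 0.5;0.4 -0.08 -8.5 0 0 0.5;0.4 -0.08 -11 0 0 0.5;0.4 -0.08 -12 0 0 0.5;0.4 -0.08 -12 0 0 0.5;0.4 -0.08 -12 0 0 0.5",
  "fingers": 3.2
}}

```text
time: 2.9
tool_pos: [555.3, -182.9, 102.1]
tcp_rot: [-90.0, -0.0, -79.5]
ft_force: [0.5, -0.2, 1.4]
finger_gap: 32.1
```

```bash
python3 - <<'E'
from h import *
w=snap('wrist','w2.png');s=readout.sense();print(s['time'],s['tool_pos'],s['tcp_rot'],s['ft_force'])
E
```

```text
2.95 [ 556.18433789 -183.46456841  103.33708514] [-8.98696531e+01 -8.73536767e-02 -7.95608487e+01] [ 0.36754251 -0.72214264  0.90763206]
```

View pics/w2.png

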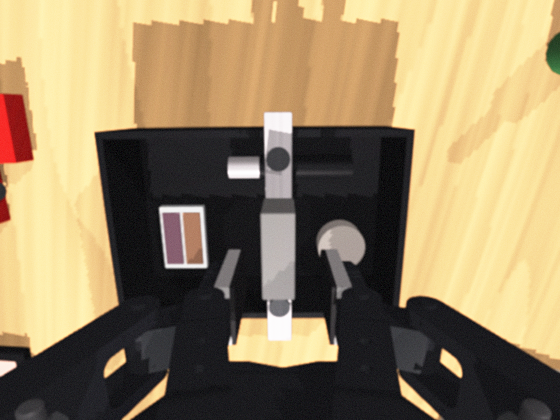

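Wrist view: the grip block (261–296, 202–300) is centred between the open fingers. The grey jar and the tray contents are low and clear.

```bash
python3 - <<'E'
from h import *
w=snap('wrist');g=w['image'];s=readout.sense()
e=plane(w,[[278,112.5],[279.3,340]],61);d=e[0]-e[1];print(e,np.linalg.norm(d),e.mean(0),np.degrees(np.arctan2(d[1],d[0])))
print(plane(w,[[278.5,214],[278.5,298]],91),s['tool_pos'],s['tcp_rot'])
E
```

```text
[[ 543.96449355 -118.23094891   61.        ]
 [ 568.38435126 -249.29657054   61.        ]] 133.32114095307426 [ 556.1744224  -183.76375973   61.        ] 100.55420641513129
[[ 552.45018285 -162.34824177   91.        ]
 [ 560.06372493 -204.52672876   91.        ]] [ 556.63386151 -183.80458243  103.92979921] [-89.81044734  -0.12744653 -79.57527906]
```

Emit:
{"op": "move_arm", "data": {
  "motion": "0.05 -0.05 -1.5 0 0 0;0.05 -0.05 -3 0 0 0;0.05 -0.05 -4 0 0 0;0.05 -0.05 -4.3 0 0 0;0.05 -0.05 -4.3 0 0 0;0.05 -0.05 -4.3 0 0 0"
}}

```text
time: 3.5
tool_pos: [556.1, -184.1, 59.2]
tcp_rot: [-89.9, -0.0, -79.6]
ft_force: [-0.7, -0.5, 0.5]
finger_gap: 32.1
```

Emit:
{"op": "move_arm", "data": {
  "motion": "0 0 0 0 0 0;0 0 0 0 0 0;0 0 0 0 0 0;0 0 0 0 0 0;0 0 0 0 0 0;0 0 0 0 0 0",
  "fingers": 0.8,
  "squeeze": 70
}}

```text
time: 4.0
tool_pos: [556.4, -184.3, 59.6]
tcp_rot: [-89.9, -0.1, -79.6]
ft_force: [-1.9, 0.1, 5.8]
finger_gap: 14.9
```

Emit:
{"op": "move_arm", "data": {
  "motion": "0 0 0 0 0 0;0 0 0.2 0 0 0;0 0 1 0 0 0;0 0 3 0 0 0;0 0 6 0 0 0;0 0 6 0 0 0;0 0 6 0 0 0;0 0 6 0 0 0"
}}

```text
time: 4.67
tool_pos: [555.4, -183.8, 118.1]
tcp_rot: [-90.0, 0.0, -79.6]
ft_force: [-0.3, 0.4, -0.9]
finger_gap: 15.2
```

```bash
python3 - <<'E'
from h import *
w=snap('wrist','w3.png');s=readout.sense();print(s['time'],s['tool_pos'],s['tcp_rot'],s['ft_force'],s['wrist_torque'],s['finger_gap'])
E
```

```text
4.7167 [ 554.75682152 -183.56485523  117.16381365] [-9.00829082e+01  5.51766871e-02 -7.95990182e+01] [-0.07541403 -0.90914698 -2.32209418] [ 0.01143128  0.00790579 -0.00544034] 15.135465603732369
```

View pics/w3.png

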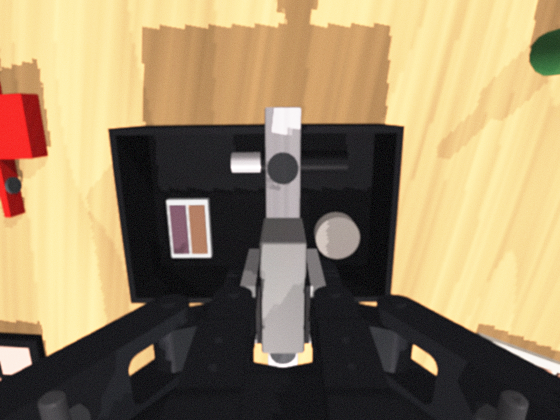

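Held cleanly and clear of the tray. Next I hover over the lamp with the spanner crosswise to the holes, so the wrist camera can see both of them.

Emit:
{"op": "move_arm", "data": {
  "motion": "0 0 4 0 0 0;0 0 8 0 0 0;-4.3 37.9 16 0 0 12;-4.3 37.9 16 0 0 12;-4.3 37.9 16 0 0 12;-4.3 37.9 16 0 0 12;-4.3 37.9 16 0 0 12;-4.3 37.9 16 0 0 12;-4.3 37.9 16 0 0 12;-4.3 37.9 16 0 0 12"
}}

```text
time: 5.55
tool_pos: [517.3, 142.0, 265.3]
tcp_rot: [-90.2, 0.0, -67.6]
ft_force: [0.5, -0.2, -1.2]
finger_gap: 14.9
```

Emit:
{"op": "move_arm", "data": {
  "motion": "0 3.8 0.6 0 0 0;0 4.3 0.6 0 0 0;0 4.3 0.6 0 0 0;0 4.3 0.6 0 0 0;0 4.3 0.6 0 0 0;0 4.3 0.6 0 0 0"
}}

```text
time: 6.05
tool_pos: [518.6, 181.7, 271.6]
tcp_rot: [-90.1, -0.0, -67.7]
ft_force: [-0.8, -0.8, -1.1]
finger_gap: 15.0
```

```bash
python3 - <<'E'
from h import *
w=snap('wrist','w4.png');s=readout.sense();print(s['time'],s['tool_pos'],s['tcp_rot'],s['ft_force'],s['wrist_torque'],s['finger_gap'])
print(proj(w,[[551.2,211.2,150],[473.3,178.2,150],[512.3,194.7,150]]))
E
```

```text
6.1 [518.78216023 181.77329978 271.93164911] [-9.00651638e+01 -5.30505913e-03 -6.77140796e+01] [-1.23578658 -0.83614457 -1.05717666] [ 0.02220297 -0.00344579  0.0036609 ] 14.978343560459988
[[334.48659644 182.03067213]
 [223.32104679 183.33346043]
 [278.91405514 182.67810105]]
```

View pics/w4.png

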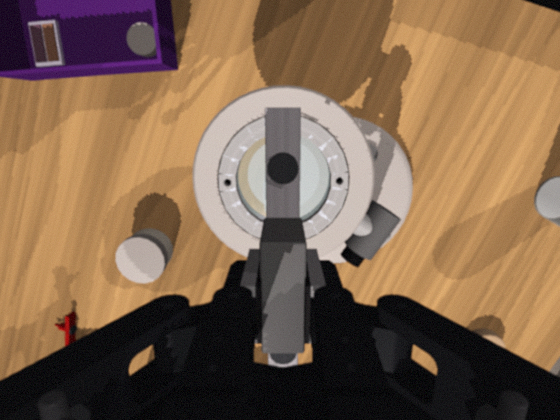

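Wrist view: ring holes at (227,183) and (339,181). The black dot over the far pin on the bar is at (283,167), and the ring edges are clear.

```bash
cat >> h.py <<'E'
def dark(w,p,h=9,red=None):
    g=cv2.cvtColor(w['image'],cv2.COLOR_BGR2GRAY).astype(float);x,y=map(int,p)
    c=g[y-h:y+h+1,x-h:x+h+1];wt=np.clip(np.median(c)*0.75-c,0,None)
    yy,xx=np.mgrid[y-h:y+h+1,x-h:x+h+1];return (wt*xx).sum()/wt.sum(),(wt*yy).sum()/wt.sum()
E
python3 - <<'E'
from h import *
w=snap('wrist');s=readout.sense();print(s['tool_pos'],s['tcp_rot'])
a,b=dark(w,(227,183),5),dark(w,(339,181),5);print(a,b)
h=plane(w,[a,b],150);d=h[1]-h[0];print(h,np.linalg.norm(d),h.mean(0),np.degrees(np.arctan2(d[1],d[0])))
g=cv2.cvtColor(w['image'],cv2.COLOR_BGR2GRAY)
m=(g[140:195,266:300]<60).astype(np.uint8);n,l,st,ce=cv2.connectedComponentsWithStats(m)
i=1+st[1:,4].argmax();pt=ce[i]+[266,140];print('rivet',pt,st[i])
zt=s['tool_pos'][2]+1.4
q=plane(w,[pt],zt)[0];t=q[:2]-s['tool_pos'][:2];print(q,np.linalg.norm(t),np.degrees(np.arctan2(t[1],t[0])))
e=plane(w,[[265.5,112],[300.5,112],[265.5,205],[300.5,205]],zt);d=(e[0]+e[1]-e[2]-e[3])/2;print('bar',e.round(1).tolist(),np.degrees(np.arctan2(d[1],d[0])))
E
```

```text
[518.84062879 181.89634389 272.14233745] [-9.00436234e+01 -2.36686271e-03 -6.77165985e+01]
(np.float64(227.11399652387283), np.float64(181.9557304979041)) (np.float64(338.553260045489), np.float64(180.3482752084913))
[[475.76372199 180.32485243 150.        ]
 [553.75817279 213.59998859 150.        ]] 84.79604378897965 [514.76094739 196.96242051 150.        ] 23.104775523003113
rivet [282.26190476 167.9510582 ] [  1  13  31  31 756]
[503.71304571 223.46601247 273.54233745] 44.23664900837722 109.99690985764647
bar [[489.4, 241.2, 273.5], [502.0, 246.3, 273.5], [503.1, 206.6, 273.5], [516.5, 212.1, 273.5]] 112.27327668930026
```

Emit:
{"op": "move_arm", "data": {
  "motion": "-0.45 1.35 -3 0 0 0;-0.45 1.35 -6 0 0 0;-0.45 1.35 -7.8 0 0 0;-0.45 1.35 -8.2 0 0 0;-0.45 1.35 -8.2 0 0 0;-0.45 1.35 -8.2 0 0 0;-0.45 1.35 -8.2 0 0 0;-0.45 1.35 -8.2 0 0 0"
}}

```text
time: 6.82
tool_pos: [515.5, 196.9, 192.7]
tcp_rot: [-89.8, -0.0, -67.6]
ft_force: [-0.2, 0.8, -1.5]
finger_gap: 14.9
```

```bash
python3 - <<'E'
from h import *
w=snap('wrist','w5.png');s=readout.sense();print(s['time'],s['tool_pos'],s['tcp_rot'],s['ft_force'])
print(proj(w,[[475.8,180.3,150],[553.7,213.6,150]]))
E
```

```text
6.8667 [515.28944587 196.87283229 192.41399626] [-8.98367245e+01 -2.04647569e-02 -6.76153866e+01] [ 0.05952222  0.25459795 -1.82756339]
[[201.46268108 235.69182959]
 [353.67460736 233.53408418]]
```

View pics/w5.png

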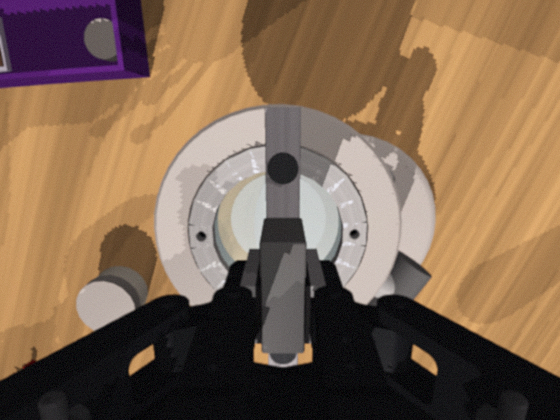

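Holes now at (201,236) and (354,234), which matches the earlier estimate. Next I compute the fit relative to the bar.

```bash
python3 - <<'E'
from h import *
for k in range(2):
    w=snap('wrist');s=readout.sense();T=s['tool_pos'];print(T,s['tcp_rot'][2])
    a,b=dark(w,(201,236),6),dark(w,(354,234),6)
    h=plane(w,[a,b],150);d=h[1]-h[0];m=h.mean(0);print(np.linalg.norm(d),m,'ang',np.degrees(np.arctan2(d[1],d[0])))
    th=np.radians(s['tcp_rot'][2]+90);u=np.array([np.cos(th),np.sin(th)]);v=np.array([-u[1],u[0]])
    g=cv2.cvtColor(w['image'],cv2.COLOR_BGR2GRAY)
    mm=(g[145:195,267:299]<60).astype(np.uint8);n,l,st,ce=cv2.connectedComponentsWithStats(mm)
    i=1+st[1:,4].argmax();q=plane(w,[ce[i]+[267,145]],T[2]+1.4)[0][:2]
    print('rivet(lat,along)',(q-T[:2])@u,(q-T[:2])@v-42.5,'ring(lat,along)',(m[:2]-T[:2])@u,(m[:2]-T[:2])@v)
E
```

```text
[515.05835606 196.91812471 192.09211052] -67.60456924450193
84.9372442196224 [514.62794754 197.0791881  150.        ] ang 23.10886205835524
rivet(lat,along) 2.1094866947644753 1.589430917570489 ring(lat,along) -0.33658095461294063 0.3128996203702649
[514.86456512 196.87546222 191.76066185] -67.6048769847514
84.95861041733913 [514.62266341 197.09661092 150.        ] ang 23.13221829098282
rivet(lat,along) 2.077530598974011 1.6692891341838845 ring(lat,along) -0.1394013021762121 0.2966318662161336
```

Emit:
{"op": "move_arm", "data": {
  "motion": "0 0 0 0 0 7;0 0 0 0 0 14;0 0 0 0 0 21;0 0 0 0 0 28;0 0 0 0 0 35;0 0 0 0 0 42;0 0 0 0 0 49;0 0 0 0 0 56;0 0 0 0 0 60;0 0 0 0 0 60"
}}

```text
time: 7.8
tool_pos: [514.4, 196.9, 191.0]
tcp_rot: [-90.0, -0.0, -7.4]
ft_force: [-0.0, -0.1, -1.3]
finger_gap: 15.0
```

Emit:
{"op": "move_arm", "data": {
  "motion": "0 0 0 0 0 0;0 0 0 0 0 0;0 0 0 0 0 0"
}}

```text
time: 8.05
tool_pos: [514.3, 196.8, 190.7]
tcp_rot: [-90.0, -0.0, -7.7]
ft_force: [0.4, 0.5, -1.4]
finger_gap: 14.9
```

```bash
python3 - <<'E'
from h import *
w=snap('wrist','w6.png');s=readout.sense();T=s['tool_pos'];print(s['time'],T,s['tcp_rot'],s['ft_force'])
d=42.5*np.array([np.cos(np.radians(203.1)),np.sin(np.radians(203.1))])
p=proj(w,[[514.6+d[0],197.1+d[1],150],[514.6-d[0],197.1-d[1],150]]);print(p)
x,y=p[0].astype(int);g=w['image'];c=cv2.resize(g[max(0,y-40):y+40,x-50:x+50],None,fx=4,fy=4)
cv2.imwrite('pics/w6c.png',np.hstack([g[:,60:460],cv2.copyMakeBorder(c,0,100,0,0,cv2.BORDER_CONSTANT)[:420]]))
E
```

```text
8.1 [514.25845481 196.7628262  190.66526567] [-8.99993669e+01 -4.34152707e-03 -7.68197144e+00] [-0.49425329 -0.24523855 -1.47273951]
[[239.78441626 167.88454093]
 [319.2788359  293.77397854]]
```

View pics/w6c.png

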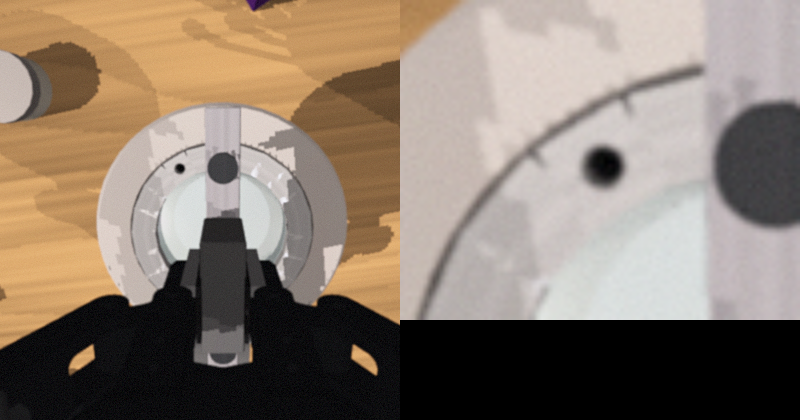

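```bash
cat > riv.py <<'E'
from h import *
w=snap('wrist');s=readout.sense();T=s['tool_pos'];print(s['time'],T,s['tcp_rot'],s['ft_force'],s['wrist_torque'],s['finger_gap'])
th=np.radians(s['tcp_rot'][2]+90);u=np.array([np.cos(th),np.sin(th)]);v=np.array([-u[1],u[0]])
g=cv2.cvtColor(w['image'],cv2.COLOR_BGR2GRAY);f=g[145:195,267:299]
mm=(f<90).astype(np.uint8);n,l,st,ce=cv2.connectedComponentsWithStats(mm)
i=1+st[1:,4].argmax();print(ce[i]+[267,145],st[i])
q=plane(w,[ce[i]+[267,145]],T[2]+1.4)[0][:2];o=q-T[:2]-42.5*v
print('offset tool frame',o@u,o@v,'world',o)
e=plane(w,[[g[120:140,250:315].shape[1]/2+250,130]],T[2]+1.4)
E
python3 riv.py; python3 -c "
from h import *
w=snap('wrist');h=plane(w,[dark(w,(239,168),5)],150)[0];t=np.radians(203.1);print(h[:2]-42.5*np.array([np.cos(t),np.sin(t)]))"
```

```text
8.15 [514.24172516 196.75797113 190.61863114] [-8.99997469e+01 -2.17566708e-03 -7.66248927e+00] [-0.34232071  0.46566641 -0.17676514] [ 0.02594242  0.02329573 -0.01183477] 14.93620612907035
[282.54748603 167.65782123] [  1   8  30  30 716]
offset tool frame 1.011451125963798 0.1152573837136828 world [0.02063602 1.0177877 ]
[514.510521   197.21149787]
```

Emit:
{"op": "move_arm", "data": {
  "motion": "0.03 0.03 0 0 0 7;0.03 0.03 0 0 0 14;0.03 0.03 0 0 0 21;0.03 0.03 0 0 0 27;0.03 0.03 0 0 0 30.7;0.03 0.03 0 0 0 30.7;0.03 0.03 0 0 0 30.7;0.03 0.03 0 0 0 30.7;0.03 0.03 0 0 0 30.7"
}}

```text
time: 8.95
tool_pos: [514.5, 197.0, 190.6]
tcp_rot: [-90.0, 0.0, 23.0]
ft_force: [0.1, 0.4, -1.9]
finger_gap: 15.3
```

```bash
cat >> riv.py <<'E'
C=np.array([514.55,197.15]);t=np.radians(203.1);H=C+42.5*np.array([np.cos(t),np.sin(t)])
print('hole-pin world',H-q,'tool frame',(H-q)@u,(H-q)@v)
E
python3 riv.py;python3 riv.py
```

```text
9.0 [514.53646572 197.07314081 190.59392751] [-8.99987796e+01 -7.79700950e-04  2.30189250e+01] [ 0.50659199  0.18004627 -1.15181322] [-0.02002662 -0.03808662  0.02577728] 15.19217719036146
[283.08066581 168.17413572] [  1   8  31  31 781]
offset tool frame 0.15672276535625407 -0.3136003204512801 world [0.22734602 0.26687258]
hole-pin world [-0.19025629 -0.24534683] tool frame -0.15141437352138384 0.2710465072166543
9.05 [514.53453014 197.04823934 190.5843227 ] [-8.99999458e+01  6.46104652e-04  2.30356034e+01] [-0.05798527 -0.16044268 -0.24552812] [-0.03808195  0.00094234 -0.01433756] 14.883159008788223
[283.13231552 168.22773537] [  1   8  31  32 786]
offset tool frame 0.1932459922963761 -0.3492706974737944 world [0.24580276 0.31450761]
hole-pin world [-0.21161676 -0.25669474] tool frame -0.15342009593551567 0.2951882715134195
```

Emit:
{"op": "move_arm", "data": {
  "motion": "-0.02 -0.02 -0.6 0 0 0;-0.02 -0.02 -1.2 0 0 0;-0.02 -0.02 -1.4 0 0 0;-0.02 -0.02 -1.4 0 0 0;-0.02 -0.02 -1.4 0 0 0"
}}

```text
time: 9.47
tool_pos: [514.0, 196.8, 176.1]
tcp_rot: [-90.0, 0.1, 23.1]
ft_force: [-0.6, 0.7, -0.9]
finger_gap: 15.2
```

Emit:
{"op": "move_arm", "data": {
  "motion": "0 0 -0.05 0 0 0;0 0 -0.1 0 0 0;0 0 -0.15 0 0 0;0 0 -0.2 0 0 0;0 0 -0.2 0 0 0"
}}

```text
time: 9.88
tool_pos: [514.3, 196.9, 174.6]
tcp_rot: [-90.0, -0.0, 23.1]
ft_force: [0.8, 0.8, -1.3]
finger_gap: 15.6
```

Emit:
{"op": "move_arm", "data": {
  "motion": "0 0 -0.05 0 0 0;0 0 -0.1 0 0 0;0 0 -0.15 0 0 0;0 0 -0.15 0 0 0"
}}

```text
time: 10.22
tool_pos: [514.2, 196.8, 172.9]
tcp_rot: [-90.0, 0.0, 23.1]
ft_force: [0.4, 0.2, -1.8]
finger_gap: 15.3
```

```bash
python3 riv.py
```

```text
10.2667 [514.2854438  196.83876227 173.00857171] [-9.00017199e+01  7.71837679e-03  2.31026767e+01] [-0.20060453 -0.39539919 -1.1536407 ] [ 0.00176881 -0.01527564 -0.017292  ] 14.94665464045764
[282.88212435 167.85621762] [  1   8  31  31 772]
offset tool frame 0.07829847536285206 -0.16272770224856606 world [0.11895469 0.1358703 ]
hole-pin world [0.14482249 0.1771937 ] tool frame 0.10615786360865145 -0.2027354617889341
```

Emit:
{"op": "move_arm", "data": {
  "motion": "0 0 -0.05 0 0 0;0 0 -0.1 0 0 0;0 0 -0.15 0 0 0;0 0 -0.15 0 0 0"
}}

```text
time: 10.6
tool_pos: [514.3, 196.8, 171.4]
tcp_rot: [-90.0, 0.0, 23.1]
ft_force: [-0.3, -0.1, -0.5]
finger_gap: 15.1
```

Emit:
{"op": "move_arm", "data": {
  "motion": "0 0 -0.05 0 0 0;0 0 -0.1 0 0 0;0 0 -0.15 0 0 0;0 0 -0.15 0 0 0"
}}

```text
time: 10.93
tool_pos: [514.3, 196.8, 169.9]
tcp_rot: [-90.0, 0.0, 23.1]
ft_force: [-0.5, 0.2, -1.9]
finger_gap: 14.8
```

Emit:
{"op": "move_arm", "data": {
  "motion": "0 0 -0.04 0 0 0;0 0 -0.08 0 0 0;0 0 -0.08 0 0 0"
}}

```text
time: 11.18
tool_pos: [514.3, 196.8, 169.2]
tcp_rot: [-90.0, 0.0, 23.1]
ft_force: [-0.0, 0.2, -1.7]
finger_gap: 14.8
```

Emit:
{"op": "move_arm", "data": {
  "motion": "0 0 -0.03 0 0 0;0 0 -0.06 0 0 0;0 0 -0.06 0 0 0"
}}

```text
time: 11.43
tool_pos: [514.3, 196.9, 168.6]
tcp_rot: [-90.0, -0.0, 23.1]
ft_force: [-0.5, 0.4, -1.4]
finger_gap: 15.4
```

Emit:
{"op": "move_arm", "data": {
  "motion": "0 0 -0.03 0 0 0;0 0 -0.06 0 0 0;0 0 -0.06 0 0 0"
}}

```text
time: 11.68
tool_pos: [514.4, 196.9, 168.5]
tcp_rot: [-90.0, -0.0, 23.1]
ft_force: [-1.0, -0.3, 2.4]
finger_gap: 14.9
```

Emit:
{"op": "move_arm", "data": {
  "motion": "0 0 -0.03 0 0 0;0 0 -0.06 0 0 0;0 0 -0.06 0 0 0"
}}

```text
time: 11.93
tool_pos: [514.5, 196.9, 168.2]
tcp_rot: [-90.0, -0.0, 23.1]
ft_force: [-2.7, -0.7, 5.1]
finger_gap: 14.8
```

Emit:
{"op": "move_arm", "data": {
  "motion": "0 0 0.05 0 0 0;0.003 -0.008 0.05 0 0 -3;0.006 -0.018 0.05 0 0 -7;0.008 -0.028 0.05 0 0 -10;0.008 -0.028 0.05 0 0 -10"
}}

```text
time: 12.35
tool_pos: [514.6, 196.8, 168.4]
tcp_rot: [-90.0, -0.0, 13.0]
ft_force: [-1.0, 0.8, 4.0]
finger_gap: 15.3
```

```bash
cat > f.py <<'E'
from bench import readout
s=readout.sense();print(s['time'],s['tool_pos'].round(2),s['tcp_rot'].round(2),s['ft_force'].round(2),s['wrist_torque'].round(3),s['finger_gap'].round(1))
E
python3 f.py
```

```text
Traceback (most recent call last):
  File "f.py", line 2, in <module>
    s=readout.sense();print(s['time'],s['tool_pos'].round(2),s['tcp_rot'].round(2),s['ft_force'].round(2),s['wrist_torque'].round(3),s['finger_gap'].round(1))
                                                                                                                                     ^^^^^^^^^^^^^^^^^^^^^
AttributeError: 'float' object has no attribute 'round'
```

```bash
sed -i "s/,s\['finger_gap'\].round(1)//" f.py; python3 f.py
```

```text
12.35 [514.65 196.8  168.4 ] [-8.999e+01 -5.000e-02  1.297e+01] [-0.96  0.76  4.  ] [ 0.078  0.191 -0.049]
```

Emit:
{"op": "move_arm", "data": {
  "motion": "0.002 -0.012 0.02 0 0 -4;0.003 -0.022 0.02 0 0 -8;0.004 -0.03 0.02 0 0 -11;0.004 -0.03 0.02 0 0 -11"
}}

```text
time: 12.68
tool_pos: [514.7, 196.4, 168.4]
tcp_rot: [-90.0, -0.0, 2.1]
ft_force: [0.1, 0.1, 2.9]
finger_gap: 14.9
```

```bash
python3 f.py
```

```text
12.6833 [514.69 196.45 168.4 ] [-8.998e+01 -4.000e-02  2.070e+00] [0.09 0.08 2.88] [ 0.123  0.072 -0.077]
```

```bash
python3 riv.py; python3 f.py
```

```text
12.7333 [514.70437256 196.40711718 168.38561526] [-8.99845319e+01 -3.65272127e-02  2.23217337e+00] [-0.10361193  0.09440838  2.66138355] [ 0.10209776  0.03663423 -0.05993274] 15.050414303476682
[282.88092016 167.70635995] [  1   8  31  31 739]
offset tool frame 0.9528563424102777 0.0006066435965275241 world [-0.03771891  0.95210969]
hole-pin world [  3.25868384 -15.22822521] tool frame -15.343592297716842 -2.663088228426041
12.7333 [514.7  196.41 168.39] [-8.998e+01 -4.000e-02  2.230e+00] [-0.1   0.09  2.66] [ 0.102  0.037 -0.06 ]
```

Emit:
{"op": "move_arm", "data": {
  "motion": "0 -0.006 0 0 0 -2;0 -0.009 0 0 0 -3;0 -0.012 0 0 0 -4"
}}

```text
time: 12.98
tool_pos: [514.7, 196.3, 168.4]
tcp_rot: [-90.0, -0.0, -1.8]
ft_force: [-0.1, 0.9, 2.7]
finger_gap: 15.0
```

```bash
python3 f.py
```

```text
12.9833 [514.68 196.3  168.39] [-8.999e+01 -3.000e-02 -1.830e+00] [-0.07  0.86  2.71] [ 0.205 -0.053  0.23 ]
```

Emit:
{"op": "move_arm", "data": {
  "motion": "0 -0.003 0 0 0 -1;0 -0.006 0 0 0 -2;0 -0.009 0 0 0 -3"
}}

```text
time: 13.23
tool_pos: [514.7, 196.2, 168.4]
tcp_rot: [-90.0, -0.0, -4.9]
ft_force: [0.4, 1.9, 3.8]
finger_gap: 15.0
```

```bash
python3 f.py
```

```text
13.2333 [514.67 196.2  168.38] [-8.998e+01 -3.000e-02 -4.950e+00] [0.42 1.9  3.81] [ 0.254 -0.119  0.244]
```

Emit:
{"op": "move_arm", "data": {
  "motion": "0 -0.003 0 0 0 -1;0 -0.006 0 0 0 -2;0 -0.009 0 0 0 -3"
}}

```text
time: 13.48
tool_pos: [514.6, 196.1, 168.3]
tcp_rot: [-90.0, -0.0, -8.0]
ft_force: [1.3, 2.0, 4.2]
finger_gap: 15.3
```

```bash
python3 f.py
```

```text
13.4833 [514.63 196.07 168.33] [-8.998e+01 -2.000e-02 -7.990e+00] [1.32 2.01 4.18] [ 0.303 -0.24   0.264]
```

Emit:
{"op": "move_arm", "data": {
  "motion": "0.02 0.01 0.02 0 0 -1;0.02 0.01 0.02 0 0 -2;0.02 0.01 0.02 0 0 -3"
}}

```text
time: 13.73
tool_pos: [514.7, 196.0, 168.4]
tcp_rot: [-90.0, -0.0, -11.0]
ft_force: [0.5, 0.8, 3.8]
finger_gap: 15.0
```

```bash
python3 f.py
```

```text
13.7333 [514.67 196.02 168.38] [-90.01  -0.   -11.  ] [0.53 0.83 3.84] [ 0.155 -0.083  0.26 ]
```

Emit:
{"op": "move_arm", "data": {
  "motion": "0 0 0 0 0 -0.7;0 0 0 0 0 -1.4;0 0 0 0 0 -2"
}}

```text
time: 13.98
tool_pos: [514.6, 196.0, 168.4]
tcp_rot: [-90.0, 0.0, -13.0]
ft_force: [0.8, -0.1, 3.7]
finger_gap: 14.9
```

```bash
python3 f.py
```

```text
13.9833 [514.63 195.97 168.37] [-90.01   0.   -12.96] [ 0.85 -0.12  3.71] [ 0.054 -0.071  0.316]
```

Emit:
{"op": "move_arm", "data": {
  "motion": "0 0 0 0 0 -0.4;0 0 0 0 0 -0.8"
}}

```text
time: 14.15
tool_pos: [514.6, 196.0, 168.4]
tcp_rot: [-90.0, 0.0, -13.7]
ft_force: [-0.5, 0.0, 4.0]
finger_gap: 14.9
```

```bash
python3 f.py
```

```text
14.15 [514.64 195.96 168.37] [-90.01   0.   -13.74] [-0.48  0.01  4.01] [-0.017 -0.066  0.227]
```

Emit:
{"op": "move_arm", "data": {
  "motion": "0 0 0 0 0 -0.4;0 0 0 0 0 -0.8"
}}

```text
time: 14.32
tool_pos: [514.6, 196.0, 168.4]
tcp_rot: [-90.0, 0.0, -14.5]
ft_force: [-0.1, 0.1, 4.0]
finger_gap: 15.0
```

```bash
python3 f.py
```

```text
14.3167 [514.65 195.96 168.38] [-90.01   0.   -14.54] [-0.06  0.05  4.04] [-0.087  0.005  0.272]
```

Emit:
{"op": "move_arm", "data": {
  "motion": "0 0 0 0 0 -0.5;0 0 0 0 0 -1;0 0 0 0 0 -1.5"
}}

```text
time: 14.57
tool_pos: [514.6, 195.9, 168.3]
tcp_rot: [-90.0, 0.0, -16.1]
ft_force: [0.1, -1.1, 4.4]
finger_gap: 14.8
```

```bash
python3 f.py
```

```text
14.5667 [514.62 195.92 168.35] [-90.02   0.   -16.06] [ 0.07 -1.06  4.43] [-0.23   0.001  0.21 ]
```

Emit:
{"op": "move_arm", "data": {
  "motion": "0 -0.003 0 0 0 -0.5;0 -0.003 0 0 0 -1;0 -0.005 0 0 0 -1.5"
}}

```text
time: 14.82
tool_pos: [514.6, 195.9, 168.4]
tcp_rot: [-90.0, 0.0, -17.5]
ft_force: [-0.5, -2.1, 4.6]
finger_gap: 15.1
```

```bash
python3 f.py
```

```text
14.8167 [514.62 195.91 168.36] [-90.02   0.   -17.55] [-0.48 -2.11  4.58] [-0.298 -0.032  0.457]
```

Emit:
{"op": "move_arm", "data": {
  "motion": "0 -0.015 0.01 0 0 -0.2;0 -0.015 0.01 0 0 -0.3;0 -0.015 0.01 0 0 -0.3"
}}

```text
time: 15.07
tool_pos: [514.6, 195.9, 168.4]
tcp_rot: [-90.0, 0.0, -17.8]
ft_force: [-0.5, -0.8, 3.7]
finger_gap: 15.3
```

```bash
python3 f.py
```

```text
15.0667 [514.61 195.86 168.38] [-90.01   0.   -17.79] [-0.48 -0.84  3.7 ] [-0.24  -0.026  0.571]
```

Emit:
{"op": "move_arm", "data": {
  "motion": "0 -0.005 0 0 0 -0.2;0 -0.005 0 0 0 -0.3;0 -0.005 0 0 0 -0.3"
}}

```text
time: 15.32
tool_pos: [514.6, 195.9, 168.4]
tcp_rot: [-90.0, 0.0, -18.1]
ft_force: [-0.2, -0.0, 3.3]
finger_gap: 15.5
```

```bash
python3 f.py
```

```text
15.3167 [514.6  195.85 168.4 ] [-90.01   0.   -18.09] [-0.19 -0.03  3.28] [-0.211 -0.042  0.803]
```

Torque climbed from about 0.26 (friction) to 0.80 N m over roughly 1°, so the ring is firmly on its stop. I'll ease off to zero moment without backing the ring.

Emit:
{"op": "move_arm", "data": {
  "motion": "0 0 0.02 0 0 0.5;0 0 0.03 0 0 1;0 0 0.03 0 0 1.2;0 0 0.03 0 0 1.2"
}}

```text
time: 15.65
tool_pos: [514.5, 195.9, 168.5]
tcp_rot: [-90.0, 0.0, -16.9]
ft_force: [0.8, 0.5, 0.6]
finger_gap: 14.7
```

```bash
python3 f.py
```

```text
15.65 [514.51 195.86 168.52] [-9.00e+01  3.00e-02 -1.69e+01] [0.79 0.52 0.64] [-0.002 -0.22   0.069]
```

Emit:
{"op": "move_arm", "data": {
  "motion": "0 0 0.05 0 0 0.4;0 0 0.15 0 0 0.4;0 0 0.3 0 0 0.4;0 0 0.45 0 0 0.4;0 0 0.6 0 0 0.4"
}}

```text
time: 16.07
tool_pos: [514.5, 195.8, 174.8]
tcp_rot: [-90.0, 0.0, -16.5]
ft_force: [0.3, 0.3, -0.9]
finger_gap: 14.6
```

```bash
python3 f.py
```

```text
16.0667 [514.47 195.8  174.79] [-9.001e+01  3.000e-02 -1.650e+01] [ 0.31  0.31 -0.91] [-0.041  0.034 -0.033]
```

Emit:
{"op": "move_arm", "data": {
  "motion": "0 0 0.3 0 0 0;0 0 1 0 0 0;0 0 3 0 0 0;0 0 5.5 0 0 0;0 0 5.5 0 0 0;0 0 5.5 0 0 0"
}}

```text
time: 16.57
tool_pos: [516.0, 196.2, 232.4]
tcp_rot: [-89.9, -0.2, -16.5]
ft_force: [0.5, 0.1, -2.0]
finger_gap: 15.2
```

```bash
python3 riv.py; python3 - <<'E'
from h import *
s=snap('top','t9.png')
d=cv2.resize(s['image'][145:250,150:240],None,fx=5,fy=5,interpolation=cv2.INTER_CUBIC);cv2.imwrite('pics/t9c.png',d)
E
```

```text
16.6167 [515.10825435 195.9632581  230.59187833] [-8.99488646e+01 -8.55155678e-02 -1.64974578e+01] [ 0.11444368  0.78775976 -1.59415419] [ 0.01515785  0.03005564 -0.05023034] 14.986195918830326
[282.58391123 167.68099861] [  1   8  30  30 721]
offset tool frame 1.7473120924633294 -0.7388389843404412 world [1.20461182 1.46556916]
hole-pin world [ -0.10490554 -29.02199878] tool frame -27.857021194615957 -8.140871468753504
```

Emit:
{"op": "move_arm", "data": {
  "motion": "0 0 3 0 0 -7;0 0 4 0 0 -14;0 0 4 0 0 -21;0 0 4 0 0 -28;0 0 4 0 0 -35;0 0 4 0 0 -42;0 0 4 0 0 -49;0 0 4 0 0 -56;0 0 4 0 0 -63;0 0 4 0 0 -63"
}}

```text
time: 17.5
tool_pos: [513.9, 195.6, 268.1]
tcp_rot: [-90.2, -0.0, -79.8]
ft_force: [0.6, -0.3, -1.3]
finger_gap: 14.9
```

```bash
python3 - <<'E'
from h import *
w=snap('wrist','w9.png');s=readout.sense();print(s['time'],s['tool_pos'],s['tcp_rot'])
C=np.array([514.55,197.15])
pr=[]
for a in(162.5,342.5):
    t=np.radians(a);pr.append([*(C+42.5*np.array([np.cos(t),np.sin(t)])),150])
p=proj(w,pr);print(p)
hs=[dark(w,q,7) for q in p];print(hs);h=plane(w,hs,150);d=h[1]-h[0];print(np.linalg.norm(d),h.mean(0),np.degrees(np.arctan2(d[1],d[0])))
E
```

```text
17.55 [514.02909636 195.63720422 268.3320509 ] [-9.01361619e+01 -1.16081833e-02 -7.93906497e+01]
[[231.05074564 175.35270815]
 [330.08069151 225.71284762]]
[(np.float64(230.72013651877134), np.float64(177.01241079739373)), (np.float64(330.0525993883792), np.float64(223.94159021406728))]
83.98326033311649 [514.35319247 197.20867226 150.        ] -15.801497319835583
```

View pics/w9.png

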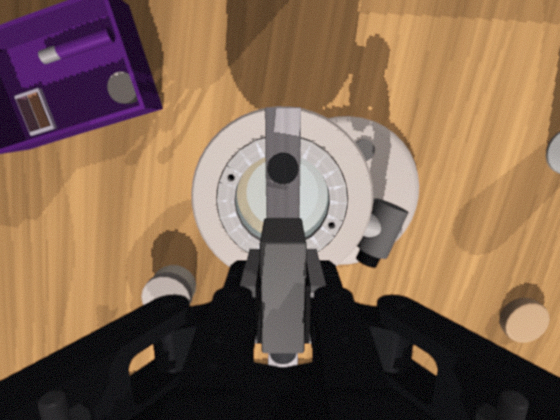

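The holes are now at (231,177) and (331,225): the ring turned about 39° and stayed there. Now back to the tray.

Emit:
{"op": "move_arm", "data": {
  "motion": "4.2 -38 0 0 0 0;4.2 -38 0 0 0 0;4.2 -38 0 0 0 0;4.2 -38 0 0 0 0;4.2 -38 0 0 0 0;4.2 -38 0 0 0 0;4.2 -38 0 0 0 0;4.2 -38 -2 0 0 0;4.2 -38 -5 0 0 0;4.2 -38 -8 0 0 0"
}}

```text
time: 18.38
tool_pos: [558.4, -187.2, 198.5]
tcp_rot: [-89.7, -0.3, -79.4]
ft_force: [1.0, -0.8, -1.5]
finger_gap: 14.9
```

Emit:
{"op": "move_arm", "data": {
  "motion": "0 0 -3 0 0 0;0 0 -5 0 0 0;0 0 -6 0 0 0;0 0 -6 0 0 0;0 0 -6 0 0 0;0 0 -6 0 0 0"
}}

```text
time: 18.88
tool_pos: [557.7, -182.0, 137.8]
tcp_rot: [-89.9, -0.1, -79.4]
ft_force: [-0.4, 0.1, -0.9]
finger_gap: 14.8
```

```bash
python3 f.py
```

```text
18.8833 [ 557.66 -182.02  137.79] [-89.86  -0.1  -79.4 ] [-0.39  0.1  -0.89] [ 0.017  0.055 -0.049]
```

Emit:
{"op": "move_arm", "data": {
  "motion": "0 -0.05 -1.5 0 0 -0.2;0 -0.05 -3 0 0 -0.2;0 -0.05 -3 0 0 -0.2;0 -0.05 -3 0 0 -0.2;0 -0.05 -3 0 0 -0.2"
}}

```text
time: 19.3
tool_pos: [557.5, -182.6, 107.7]
tcp_rot: [-89.9, -0.1, -79.7]
ft_force: [0.1, -0.0, -1.0]
finger_gap: 15.0
```

```bash
python3 - <<'E'
from h import *
w=snap('wrist','w10.png');s=readout.sense();print(s['time'],s['tool_pos'],s['tcp_rot'],s['ft_force'])
E
```

```text
19.35 [ 557.60664661 -182.69260961  107.76151414] [-89.85884743  -0.09515159 -79.66787469] [-0.35616785  0.11550058 -1.43806194]
```

View pics/w10.png

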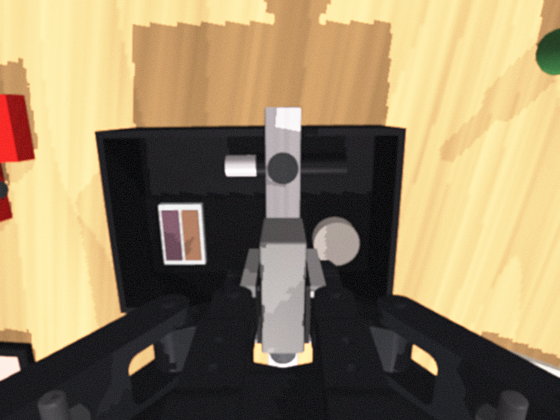

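The spanner is over the tray as before. I'll correct by 1.5 mm and lower it.

Emit:
{"op": "move_arm", "data": {
  "motion": "-0.15 -0.14 0 0 0 0;-0.15 -0.14 -1 0 0 0;-0.15 -0.14 -2.5 0 0 0;-0.15 -0.14 -3.8 0 0 0;-0.15 -0.14 -4.3 0 0 0;-0.15 -0.14 -4.4 0 0 0;-0.15 -0.14 -4.4 0 0 0"
}}

```text
time: 19.93
tool_pos: [554.5, -183.6, 61.0]
tcp_rot: [-90.1, 0.0, -79.7]
ft_force: [0.2, 0.3, -1.4]
finger_gap: 14.8
```

Emit:
{"op": "move_arm", "data": {
  "motion": "0 0 -0.1 0 0 0;0 0 -0.2 0 0 0;0 0 -0.3 0 0 0;0 0 -0.3 0 0 0"
}}

```text
time: 20.27
tool_pos: [555.3, -183.9, 59.6]
tcp_rot: [-90.0, -0.0, -79.7]
ft_force: [-2.3, 0.8, 2.9]
finger_gap: 15.1
```

```bash
python3 f.py
```

```text
20.2667 [ 555.29 -183.89   59.58] [-8.996e+01 -3.000e-02 -7.969e+01] [-2.32  0.82  2.88] [0.092 0.312 0.053]
```

Resting on the rims (contact at 59.6 mm). Release.

Emit:
{"op": "move_arm", "data": {
  "motion": "0 0 0 0 0 0;0 0 0 0 0 0;0 0 0 0 0 0;0 0 0 0 0 0;0 0 0 0 0 0;0 0 0 0 0 0",
  "fingers": 3.2
}}

```text
time: 20.77
tool_pos: [554.9, -183.7, 58.6]
tcp_rot: [-90.0, 0.0, -79.7]
ft_force: [-0.3, 0.0, -0.2]
finger_gap: 31.9
```

Emit:
{"op": "move_arm", "data": {
  "motion": "0 0 0.5 0 0 0;0 0 1.5 0 0 0;0 0 4 0 0 0;0 0 8 0 0 0;0 0 12 0 0 0;0 0 16 0 0 0;0 0 16 0 0 0;0 0 16 0 0 0;0 0 16 0 0 0;0 0 16 0 0 0"
}}

```text
time: 21.6
tool_pos: [554.1, -183.4, 217.4]
tcp_rot: [-90.1, 0.1, -79.7]
ft_force: [0.4, -0.2, 0.3]
finger_gap: 31.9
```

```bash
python3 - <<'E'
from h import *
w=snap('wrist');t=snap('top');s=readout.sense();print(s['time'],s['tool_pos'],s['tcp_rot'],s['ft_force'],s['finger_gap'])
c=cv2.resize(t['image'][130:310,150:420],(400,267))
cv2.imwrite('pics/end.png',np.hstack([cv2.resize(w['image'],(400,300)),cv2.copyMakeBorder(c,0,33,0,0,cv2.BORDER_CONSTANT)]))
E
```

```text
21.7 [ 553.95535166 -183.30742597  216.81020874] [-90.15258154   0.10013496 -79.69572403] [-0.3944635   0.57063985 -0.10883372] 32.07044997974275
```

View pics/end.png

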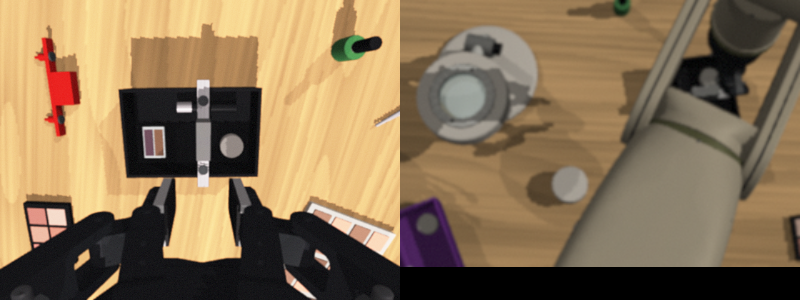

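The spanner lies across the tray as found, the fingers are clear, and the surroundings are unchanged. Handing in.

```bash
python3 -c "
from bench import r;print(r.hand_in())"
```

```text
the job is handed in; nothing more can be done
None
```

The ring is tightened against its stop and the steel spanner is back across the black tray. I handed the job in at about 22 s of the 72 s allowed.

- **Seating:** both pins went down the full 6 mm with no side force. They touched bottom where I expected, at about 5–7 N of press.
- **Turning:** I turned the spanner clockwise against about 0.25 N m of friction. Over the last degree or so the moment rose to 0.80 N m, about 9.4 N on each pin. That is within your firm range but near its upper end. I then eased off to nearly zero moment and lifted straight out.
- **Ring check:** a wrist picture afterwards showed the holes about 39° (0.68 rad) round from where they began. The ring stayed there when I lifted the spanner away.
- **Spanner and surroundings:** the final wrist picture shows the spanner lying across the tray as found, and the things in view undisturbed. The arm hid the tray from the top camera at the end, so that check rests on the wrist view alone.
- **Disagreement:** the top and wrist cameras differed by about 2–3 mm on where the ring's centre was. I lined the pin up with its hole in the wrist camera only, to within 0.3 mm.
- **Glass:** I did not check it for touch directly. Nothing was lowered over the lens except the spanner, and its bar and the fingertips stayed well above the glass.

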